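Relish snack: stack it and open the odd-threaded jar

TASK

Make the snack: lay the rice cake flat in the middle of the round wooden plate and then the red cheese round centred on top of it, letting go of both. Then open the nearer of the two blue relish jars (the one closer to the robot): nobody knows which way its orange cap unscrews, so try it gently one way, and if it stops and the resistance builds up, do not force it but turn it the other way until it is free. Finish while holding the cap level in the gripper, still and about 10 cm above its jar; leave the farther jar, the mug, the bottle and the other things as they stand.

Things in the scene. Friction and masses are not known exactly. Their poses are not given: they have to be found in the camera images.
- rice_cake_centre (a point): Centre of the cream-coloured rice cake, a firm disc 56 mm across and 18 mm thick (centre 9 mm above its underside). z is its axis.
- cheese_centre (a point): Centre of the red-waxed cheese round with a yellow strip, a firm disc 48 mm across and 18 mm thick (centre 9 mm above its underside). z is its axis.
- plate_middle (a point): Centre of the top face of the round flat wooden plate (160 mm across, 12 mm thick, no rim, a thin dark ring marks the middle), fixed; the top is 12 mm above the worktop.
- cap_a_wing (a point): Middle of the upright grip bar (54 x 16 x 32 mm tall; grip its 16 mm) on jar_a's orange cap. x runs along the bar, y across its thickness, z up. The bar's top is 16 mm above this point, the cap's round flange (88 mm across) 16 mm below it. Closed, the point is 37 mm above the jar's seat. About 90 g; even locked, the cap has 2 mm and a few degrees of play.
- cap_b_wing (a point): Middle of the upright grip bar (54 x 16 x 32 mm tall; grip its 16 mm) on jar_b's orange cap. x runs along the bar, y across its thickness, z up. The bar's top is 16 mm above this point, the cap's round flange (88 mm across) 16 mm below it. Closed, the point is 37 mm above the jar's seat. About 90 g; even locked, the cap has 2 mm and a few degrees of play.
- cap_a: Cap of jar_a; origin at the centre of its underside, axes as at its bar. Two hidden lugs lock it: turned 0.8 to 1.25 rad (best 1.0) from closed in its loosening direction it lifts straight off; a hard stop is at 1.35. The other way it stops within 0.1 rad (resisting torque then rises as the jar gives on its foot). Loosening may be clockwise or counter-clockwise: it changes between starts, is invisible and must be felt.
- cap_b: Cap of jar_b; origin at the centre of its underside, axes as at its bar. Two hidden lugs lock it: turned 0.8 to 1.25 rad (best 1.0) from closed in its loosening direction it lifts straight off; a hard stop is at 1.35. The other way it stops within 0.1 rad (resisting torque then rises as the jar gives on its foot). Loosening may be clockwise or counter-clockwise: it changes between starts, is invisible and must be felt.
- jar_a_seat (a point): Centre of the mouth (seat of the cap) of relish jar a, on the jar's axis, 90 mm above the worktop; the jar is blue, 85 mm across, 104 mm tall to its rim, on a black rubber foot 100 mm across stuck to the worktop, on which it gives elastically when twisted (5 Nm/rad, firm at 0.25 rad). z up. The jars look alike; either may be the nearer.
- jar_b_seat (a point): Centre of the mouth (seat of the cap) of relish jar b, on the jar's axis, 90 mm above the worktop; the jar is blue, 85 mm across, 104 mm tall to its rim, on a black rubber foot 100 mm across stuck to the worktop, on which it gives elastically when twisted (5 Nm/rad, firm at 0.25 rad). z up. The jars look alike; either may be the nearer.
- jar_a: Blue relish jar a, origin at the centre of its underside on the worktop.
- jar_b: Blue relish jar b, origin at the centre of its underside on the worktop.
- rice_cake: The rice cake; origin at the centre of its underside.
- cheese: The cheese round; origin at the centre of its underside.
- mug: Bystander: mug, dark grey over white, 82 x 114 x 97 mm, origin at the centre of its underside.
- bottle: Bystander: glass bottle with a gold cap, 59 mm across, 203 mm tall, origin at the centre of its underside.
- pickles: Bystander: big jar of layered vegetables with a black lid, 96 mm across, 147 mm tall, origin at the centre of its underside.
Mind the look-alikes: they are no part of the job. What is shaped like the jar_b but pink is not meant. Leave any turquoise look-alike of the cap_a alone.

How it is judged (in metres and radians):
On the way, in this order (a step that is already met when the one before it is completed fails the run):
1. the rice cake lies flat and released in the middle of the plate (horizontal distance between rice_cake_centre and plate_middle below 0.02 m and height (world z) of rice_cake_centre below 0.027 m and angle between rice_cake_centre's own z axis and vertical below 0.15 rad and contact force between rice_cake and the fingers below 0.1 N and linear speed of rice_cake below 0.03 m/s), for 0.2 s.
2. the cheese round lies flat and released, centred on the rice cake (horizontal distance between rice_cake_centre and plate_middle below 0.02 m and height (world z) of rice_cake_centre below 0.027 m and angle between each of rice_cake_centre, cheese_centre's own z axis and vertical below 0.15 rad and horizontal distance between cheese_centre and rice_cake_centre below 0.01 m and z of cheese_centre in the frame of rice_cake_centre between 0.013 and 0.023 m and contact force between cheese and the fingers below 0.1 N and linear speed of cheese below 0.03 m/s), for 0.2 s.
At the end, for the whole second after the job is handed in: Rice cake flat on the plate within 20 mm of its middle, cheese flat on it within 10 mm of its centre, both released and still; the nearer jar's cap held in the fingers, still, within 0.4 rad of level, at least 50 mm above its closed height and clear of the jar; the farther jar's cap still in place (all of step 2 and contact force between rice_cake and the fingers below 0.1 N and linear speed of rice_cake below 0.03 m/s and ((world x of jar_a_seat below 0.6 m and z of cap_a_wing in the frame of jar_a_seat above 0.087 m and contact force between cap_a and the fingers above 1 N and contact force between cap_a and jar_a below 0.1 N and angle between cap_a_wing's own z axis and vertical below 0.4 rad and linear speed of cap_a below 0.05 m/s and horizontal distance between cap_b_wing and jar_b_seat below 0.01 m and z of cap_b_wing in the frame of jar_b_seat below 0.045 m) or (world x of jar_b_seat below 0.6 m and z of cap_b_wing in the frame of jar_b_seat above 0.087 m and contact force between cap_b and the fingers above 1 N and contact force between cap_b and jar_b below 0.1 N and angle between cap_b_wing's own z axis and vertical below 0.4 rad and linear speed of cap_b below 0.05 m/s and horizontal distance between cap_a_wing and jar_a_seat below 0.01 m and z of cap_a_wing in the frame of jar_a_seat below 0.045 m))); the arm keeps its last pose, push and grip.
It fails at once if a cap is forced: more than 80 N between cap and jar (contact force between cap_a and jar_a above 80 N or contact force between cap_b and jar_b above 80 N).
It fails at once if the farther jar's cap is turned or moved (1 cm) ((world x of jar_a_seat below 0.6 m and (distance of cap_b_wing from where it was at the start of the episode above 0.01 m or contact force between cap_b and the arm above 0.5 N or contact force between cap_b and the fingers above 0.5 N)) or (world x of jar_b_seat below 0.6 m and (distance of cap_a_wing from where it was at the start of the episode above 0.01 m or contact force between cap_a and the arm above 0.5 N or contact force between cap_a and the fingers above 0.5 N))).
It fails at once if the mug, the bottle or the pickle jar is pushed more than 3 cm (distance of any of mug, bottle, pickles from where it was at the start of the episode above 0.03 m).
It also fails if it takes over 72 s, if anything falls off the work surface, if the arm or the gripper's body presses on something with over 40 N, if the wrist force passes 120 N, or if a joint passes its speed limit or range.

ROBOT

A 6-joint arm with a two-finger parallel gripper is mounted at the origin on a cart in front of the work surface, level with it; the furniture and walls round the work are solid. World frame = base frame: x ahead of the robot, y to its left, z up, the work surface at z = 0. Lengths are in mm, angles in rad, forces in N, time in s.
With the tool pointing down it reaches from about 350 to 775 mm from the base axis. Payload 7.3 kg.
Tool frame: the origin (TCP) lies on the centre line of the jaws, within the pads' length; the fingertips stand 22 mm ahead of it and the grasp point (between the pads) lies 3 mm ahead of it; z points along the fingers, y is the direction in which the jaws open and shut (so a half turn about z gives the same grasp; the last joint's range is limited). The gripper opens to 92 mm and grips with 3 to 60 N. Pads are 19 mm wide; open, the fingers measure 130 mm over their backs; the gripper's body (75 mm by 190 mm) begins 47 mm behind the grasp point.
Start: joints at [1.06, 0.342, 1.524, -0, 1.275, -0.146], TCP at [187.286, 490.476, 248.741] pointing down, gripper open.
Joint ranges: [-2.53, 2.53], [-0.77, 2.02], [0.04, 2.7], [-1, 4.14], [0.28, 2.66], [-3.11, 3.11]. Speed limits (rad/s): [2.57, 2.57, 3.14, 3.14, 3.14, 3.14].

INTERFACE

Orientations are given as [roll, pitch, yaw] about the fixed x, y, z axes, in that order (R = Rz(yaw) Ry(pitch) Rx(roll)).
In Python, from plant import get_obs, capture, bot, spot_in gives the robot as it stands.
- The arm moves only by the shell command python3 -m handwheel 'ROWS' [OPENING]. ROWS is JSON, a list of rows, each a list of 2 entries, a list of its own where there are three numbers: the shift along the world's x, y, z in mm, then the turn, a rotation vector about the world's x, y, z in rad. In form: [[[x, y, z], [wx, wy, wz]], ...]. A call has 1 to 12 rows; each row shifts and turns the commanded pose from where the row before left it; what a row does not reach is not made up. A row lasts 1/8 s, in which the tool goes at most 62.5 mm and 10.7 degrees, less where a joint would pass 70% of its speed; a pose out of reach is approached as far as the arm can. A call is refused whole if a number of a shift passes 62.5 or a number of a turn 0.188, either way. A call with a gripper value outside its range is refused whole. OPENING is the closure, from 0 (fully open) to 1 (shut), set as the call begins (- or left out, the last holds). The fingers move at their own pace and stop on an object; the grip force is fixed at half the most. Time passes only in rows, so rows that do not move let the fingers close. It gives the time, the measured TCP pose, the force and the opening at its end, in the units of the state.
- get_obs(): the state, without advancing time (a new reading comes with each control period).
- capture(name): name is "side" or "top" or "wrist"; returns a dict with "img" (400x640x3 uint8, red, green, blue), "fx", "fy", "cx", "cy" (pixels), "cam_to_world" (4x4, takes a point from camera to world coordinates). Camera axes: x right, y up, looking along -z (the intrinsics and any distortion apply to the point x, -y, -z); pixel columns grow to the right and rows downward; lengths in mm; the calibration is good to about 2 mm. A picture is of the moment at which its call begins. There is no depth.
- bot.close_job(): hands the job in, once; it reports no verdict.
Trained networks look in the newest picture that a camera, given by its name, has taken for a name from the list of things; names that differ only in an ending like _2 or _b are one class to them, and where a whole thing is asked for, a point or a joint stands for the part that bears it (a point fixed in the world has none). Each returns a list of dicts, best first, with "score" (0 to 1); they miss things now and then, are a little off and sometimes report something else, mostly with a low value. They report only what shows in the picture. A call takes as long as a camera call. They do not tell look-alikes from the thing itself.
- spot_in(thing, camera): "xyz" ([x, y, z] in mm, in the coordinates of the camera as it stood for that picture, good to about 4 mm: the middle of the surface that is visible of it).
The state is a dict: "time": time; "joint_positions": joint angles; "dq": joint speeds; "tau": joint torques, N m; "tool_pos": TCP position; "tcp_rot": TCP orientation; "contact_force": force on the tool from outside, world axes, zero at the start; "moment": the same for the moment, N m; "grip_width": finger opening in mm.
Only numpy, scipy, OpenCV 4.12 (cv2) and the standard library are available. Lean on these libraries where they do the work, as an engineer would, in place of code of your own. Each camera call takes 0.05 s, during which the arm holds its last target. There are 200 camera calls.

## Working session

There is one attempt and no reset: what is moved stays moved. The work goes in short steps, Python scripts to look and compute and a shell command to move; the robot and the scene stay as the last step left them, time stands still between calls to the robot, and variables do not carry over. Pictures are saved under pics/ and viewed, about 8 in all and at most 12, crops included, and the job is handed in when it is done.

```bash
mkdir -p pics
cat > h.py <<'E'
import numpy as np, cv2
from plant import get_obs, capture, bot, spot_in
def w(c,p): 
    M=np.array(c["cam_to_world"]); return (M@np.append(p,1))[:3]
def px(c,P):
    M=np.linalg.inv(np.array(c["cam_to_world"])); q=M@np.append(P,1)
    return np.array([c["cx"]+c["fx"]*q[0]/-q[2], c["cy"]-c["fy"]*q[1]/-q[2]])
def ray(c,u,v,z):
    M=np.array(c["cam_to_world"]); d=M[:3,:3]@np.array([(u-c["cx"])/c["fx"],-(v-c["cy"])/c["fy"],-1]); o=M[:3,3]
    return o+d*(z-o[2])/d[2]
def save(c,n,crop=None,s=1):
    im=c["img"][:,:,::-1]
    if crop: a,b,e,f=crop; im=im[b:f,a:e]
    cv2.imwrite("pics/"+n+".png",cv2.resize(im,None,fx=s,fy=s,interpolation=cv2.INTER_CUBIC))
def find(cam,things,c):
    for t in things:
        for r in spot_in(t,cam)[:4]:
            P=w(c,r["xyz"]); print(cam,t,round(r["score"],2),P.round(0),px(c,P).round(0))
E
python3 - <<'E'
from h import *
for n in["top","side"]:
    c=capture(n); save(c,n+"1"); print({k:c[k] for k in c if k!="img"})
    find(n,["rice_cake_centre","cheese_centre","plate_middle","cap_a_wing","jar_a"],c)
o=get_obs(); print(o)
E
```

```text
{'fx': 415.9971288254834, 'fy': 415.9971288254834, 'cx': 316.23282298227326, 'cy': 196.1492685698768, 'cam_to_world': array([[-1.20836980e-03,  9.82622380e-01, -1.85611954e-01,
         2.14624722e+02],
       [-9.99995143e-01, -6.54129691e-04,  3.04722538e-03,
        -1.81120067e+02],
       [ 2.87285756e-03,  1.85614735e-01,  9.82618398e-01,
         1.57190387e+03],
       [ 0.00000000e+00,  0.00000000e+00,  0.00000000e+00,
         1.00000000e+00]])}
top rice_cake_centre 0.76 [643. 232.  17.] [208. 162.]
top rice_cake_centre 0.56 [ 373. -447.   37.] [387. 231.]
top cheese_centre 0.43 [ 500. -197.  108.] [319. 194.]
top plate_middle 0.92 [434.  79.  16.] [246. 216.]
top cap_a_wing 0.78 [ 496. -195.  110.] [319. 195.]
top jar_a 0.97 [ 344. -273.   90.] [341. 238.]
top jar_a 0.72 [ 610. -387.   31.] [369. 169.]
top jar_a 0.57 [ 487. -365.   91.] [366. 198.]
top jar_a 0.52 [ 465. -194.   13.] [318. 207.]
{'fx': 488.961088121391, 'fy': 488.961088121391, 'cx': 323.8280460349797, 'cy': 209.7326734448306, 'cam_to_world': array([[-9.77345743e-01,  1.73998992e-01, -1.20497511e-01,
       
[... 749 characters left out ...]
 0.73 [ 494. -157.   48.] [325. 234.]
{'time': 0.6, 'joint_positions': array([ 1.05998275e+00,  3.41971509e-01,  1.52413828e+00, -2.57063842e-05,
        1.27539095e+00, -1.46005009e-01]), 'dq': array([ 0.00111608, -0.00128224,  0.00072995, -0.00035379,  0.00041037,
       -0.0007305 ]), 'tau': array([ 2.82999654e-04, -4.30931282e+01, -2.44399202e+01,  7.19477213e-02,
        4.84922400e-02,  3.25283190e-05]), 'tool_pos': array([187.29338424, 490.45584169, 248.74192194]), 'tcp_rot': array([3.14150530e+00, 3.77041056e-05, 2.77679156e+00]), 'contact_force': array([ 0.23103659,  0.02799007, -0.3359013 ]), 'moment': array([ 0.00615316, -0.03842321, -0.0224607 ]), 'grip_width': 91.68341891772543}
```

View pics/top1.png

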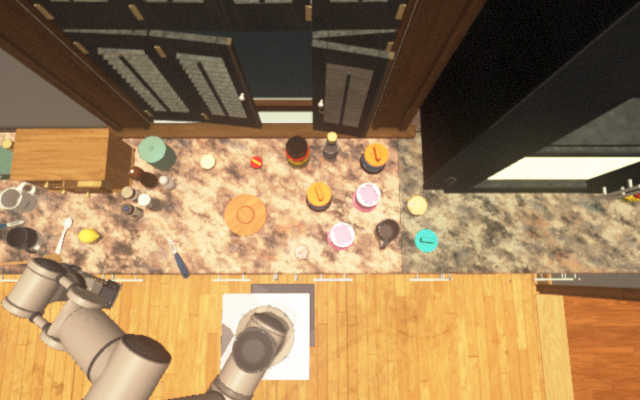

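View pics/side1.png

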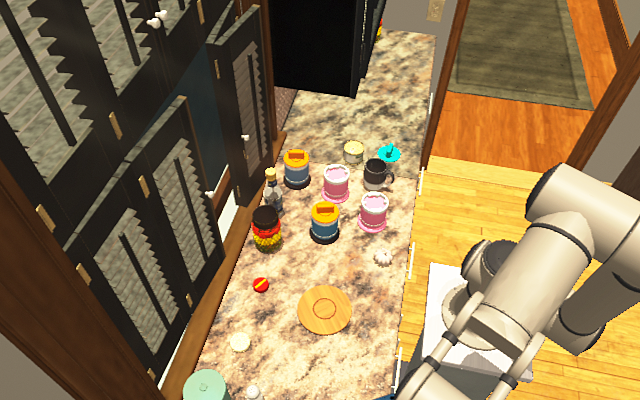

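Top view: the rice cake is at (208,162), the cheese at (257,162) and the plate at (246,214). The blue jars with orange caps are at (319,195), which is nearer, and (376,157), which is farther. The look-alikes are two pink jars at (342,235) and (368,195), a turquoise cap at (426,240), a tin at (417,206) that resembles the rice cake, and garlic at (302,252). Next is one close crop and a refined position for each.

Run:
```python
from h import *
c=capture("top"); save(c,"crop",(190,130,400,255),3.8)
# colour blobs
hsv=cv2.cvtColor(c["img"],cv2.COLOR_RGB2HSV)
for n,(u,v),z in [("rice",(208,162),18),("cheese",(257,162),18),("plate",(246,214),12),("cap",(319,195),122)]:
    print(n,ray(c,u,v,z).round(0), hsv[v,u], hsv[v+16,u])
```

```text
rice [643. 231.  18.] [ 29  41 254] [ 19  94 249]
cheese [642.  43.  18.] [ 26 174 254] [ 16  99 242]
plate [441.  80.  12.] [ 17 148 252] [ 17 144 253]
cap [ 493. -195.  122.] [ 21 168 255] [ 11 113 126]
```

View pics/crop.png

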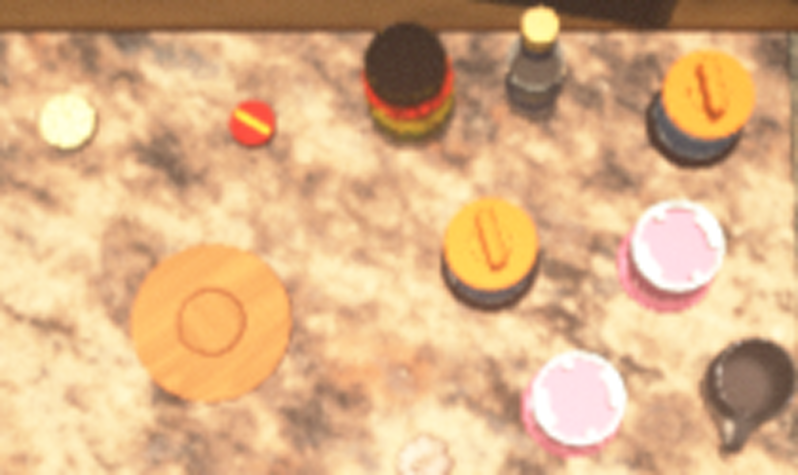

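The crop shows the rice cake at (67,121), the cheese at (252,124), the plate ring at (211,322) and the nearer cap at (491,244). That cap's bar runs about 0.34 rad from x. All of these match the description, so I'm moving over the rice cake now.

```bash
python3 -m handwheel '[[[50,-28,0],[0,0,0]],[[50,-28,0],[0,0,0]],[[50,-28,0],[0,0,0]],[[50,-28,0],[0,0,0]],[[50,-28,0],[0,0,0]],[[50,-28,0],[0,0,0]],[[50,-28,0],[0,0,0]],[[30,-28,0],[0,0,0]],[[10,-24,-20],[0,0,0]],[[0,0,0],[0,0,0]],[[0,0,0],[0,0,0]]]' 0
python3 - <<'E'
from h import *
c=capture("side");print([ray(c,u,v,0).round() for u,v in [(215,310),(245,240)]])
c=capture("top");print([ray(c,u,v,0).round() for u,v in [(256,137),(207,137)]])
find("top",["pickles","bottle"],c)
c=capture("wrist"); save(c,"w1"); find("wrist",["rice_cake_centre","cheese_centre","plate_middle"],c); print(get_obs()["tool_pos"],np.array(c["cam_to_world"]).round(2))
E
```

```text
time: 2.02
tool_pos: [577.1, 243.1, 229.2]
tcp_rot: [3.141, 0.0, 2.777]
contact_force: [-0.2, 0.9, 0.4]
grip_width: 92.0
[array([754., 150.,   0.]), array([ 747., -109.,    0.])]
[array([749.,  52.,   0.]), array([750., 245.,   0.])]
top pickles 0.66 [ 653. -117.  143.] [297. 150.]
top bottle 0.66 [ 669. -239.  126.] [331. 147.]
wrist rice_cake_centre 0.73 [643. 232.  23.] [332. 234.]
wrist plate_middle 0.57 [436.  86.  12.] [133. 107.]
[577.13243757 242.94498788 229.0642233 ] [[ 3.6000e-01 -8.9000e-01 -2.8000e-01  5.0250e+02]
 [ 9.3000e-01  3.4000e-01  1.0000e-01  2.7283e+02]
 [ 0.0000e+00 -3.0000e-01  9.6000e-01  3.6591e+02]
 [ 0.0000e+00  0.0000e+00  0.0000e+00  1.0000e+00]]
```

View pics/w1.png

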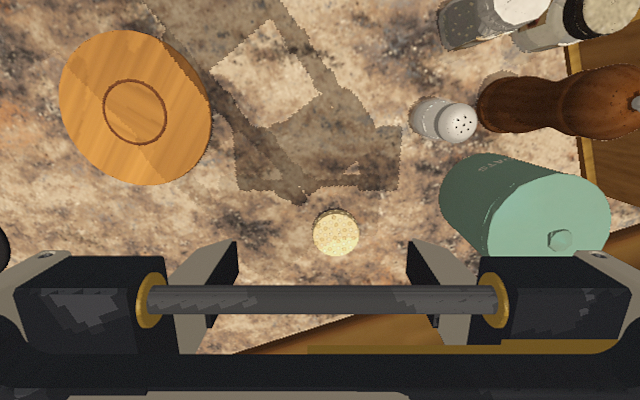

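Run:
```python
from h import *
c=capture("wrist"); hsv=cv2.cvtColor(c["img"],cv2.COLOR_RGB2HSV)
g=cv2.cvtColor(c["img"],cv2.COLOR_RGB2GRAY)
print("rice top",ray(c,336,231,18).round(1),"ring",ray(c,135,112,12).round(1))
print("plate edges",ray(c,58,107,12).round(),ray(c,211,107,12).round(),ray(c,135,29,12).round(),ray(c,135,185,12).round())
print("canister base edge",[ray(c,u,v,0).round() for u,v in[(440,195),(452,225),(487,258)]])
```

```text
rice top [642.6 236.8  18. ] ring [441.1  84.   12. ]
plate edges [408.  11.  12.] [465. 162.  12.] [372. 125.  12.] [511.  43.  12.]
canister base edge [array([651., 366.,   0.]), array([693., 370.,   0.]), array([753., 400.,   0.])]
```

```bash
python3 -m handwheel '[[[33,-4,-20],[0,0,0]],[[33,-4,-40],[0,0,0]],[[0,0,-50],[0,0,0]],[[0,0,-40],[0,0,0]],[[0,0,-30],[0,0,0]],[[0,0,-16],[0,0,0]],[[0,0,-8],[0,0,0]],[[0,0,0],[0,0,0]],[[0,0,0],[0,0,0]]]' 0
python3 -m handwheel '[[[0,0,0],[0,0,0]],[[0,0,0],[0,0,0]],[[0,0,0],[0,0,0]],[[0,0,0],[0,0,0]],[[0,0,0],[0,0,0]],[[0,0,0],[0,0,0]]]' 1
python3 -m handwheel '[[[0,0,30],[0,0,0]],[[0,0,40],[0,0,0]],[[0,0,0],[0,0,0]]]'
python3 - <<'E'
from h import *
o=get_obs();print(o["tool_pos"],o["tcp_rot"],o["grip_width"])
c=capture("wrist"); save(c,"w2"); find("wrist",["rice_cake_centre","plate_middle"],c)
print(px(c,[441,84,12]))
E
```

```text
time: 3.6
tool_pos: [644.1, 234.7, 26.2]
tcp_rot: [3.14, 0.002, 2.777]
contact_force: [0.9, 0.5, 0.1]
grip_width: 91.9
time: 4.35
tool_pos: [643.3, 234.5, 24.8]
tcp_rot: [3.141, 0.0, 2.777]
contact_force: [0.7, -0.1, 0.7]
grip_width: 55.1
time: 4.72
tool_pos: [645.3, 235.0, 98.7]
tcp_rot: [3.137, 0.006, 2.777]
contact_force: [0.4, -0.3, 0.6]
grip_width: 55.4
[645.34980166 234.99657842  98.66350026] [3.13742675 0.00597335 2.77681888] 55.35874286191268
wrist rice_cake_centre 0.63 [639. 234.  97.] [313. 264.]
wrist plate_middle 0.81 [489. 109.  15.] [45. 67.]
[-33.71247829   3.58563646]
```

View pics/w2.png

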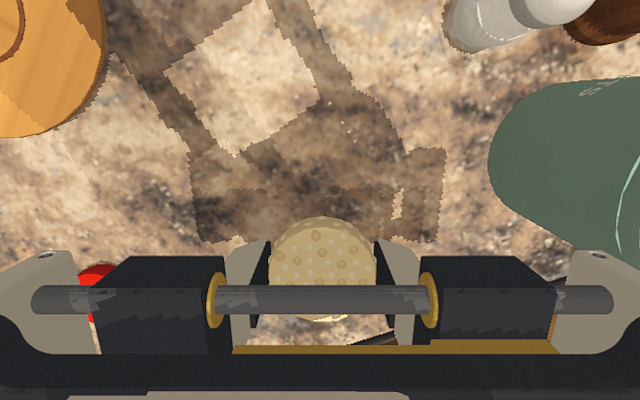

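The rice cake is held squarely, 55 mm wide, with its top face around (323,268). I'm carrying it over the plate.

```bash
python3 - <<'E'
from h import *
c=capture("wrist"); o=get_obs(); print(o["tool_pos"],ray(c,323,268,o["tool_pos"][2]-7).round(1))
c["img"]
E
python3 -m handwheel '[[[-34,-25,20],[0,0,0]],[[-42,-32,0],[0,0,0]],[[-42,-32,0],[0,0,0]],[[-42,-32,0],[0,0,0]],[[-30,-20,0],[0,0,0]],[[-12,-9,0],[0,0,0]],[[0,0,0],[0,0,0]],[[0,0,0],[0,0,0]]]'
python3 - <<'E'
from h import *
o=get_obs();print(o["tool_pos"],o["tcp_rot"],o["grip_width"])
c=capture("side"); find("side",["plate_middle","rice_cake_centre"],c)
# plate outline from wrist
c=capture("wrist"); cv2.imwrite("pics/w3.png",c["img"][:,:,::-1]); find("wrist",["plate_middle","cheese_centre"],c)
print(px(c,[441,84,12]))
E
```

```text
[642.44095615 234.25819833  93.27203788] [642.6 236.   86.3]
time: 5.92
tool_pos: [442.6, 84.9, 114.7]
tcp_rot: [3.141, 0.001, 2.777]
contact_force: [0.0, -0.5, -0.2]
grip_width: 55.4
[442.55843274  84.90784009 114.68361354] [3.14095887e+00 9.13913392e-04 2.77702740e+00] 55.41836002456303
side plate_middle 0.62 [423. 106.  15.] [329. 317.]
side rice_cake_centre 0.39 [432.  75. 111.] [329. 290.]
side rice_cake_centre 0.19 [ 647. -397.  116.] [296. 158.]
wrist plate_middle 0.94 [417.  97.  12.] [324. 175.]
[318.90926498 208.24022663]
```

View pics/w3.png

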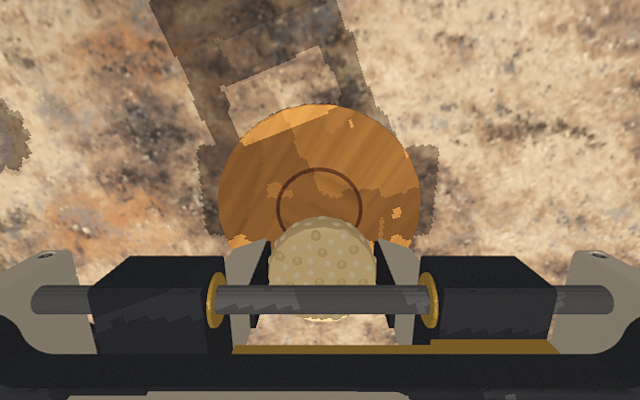

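The ring's centre, at about (319,208), matches the prediction, so I'm lowering and releasing.

```bash
python3 -m handwheel '[[[-1.5,-2,-30],[0,0,0]],[[0,0,-25],[0,0,0]],[[0,0,-12],[0,0,0]],[[0,0,-5],[0,0,0]],[[0,0,-3],[0,0,0]],[[0,0,0],[0,0,0]],[[0,0,0],[0,0,0]],[[0,0,0],[0,0,0]]]'
python3 -m handwheel '[[[0,0,-2],[0,0,0]],[[0,0,0],[0,0,0]],[[0,0,0],[0,0,0]]]'
```

```text
time: 7.22
tool_pos: [440.0, 82.5, 40.0]
tcp_rot: [3.141, 0.001, 2.777]
contact_force: [-0.3, -1.3, -0.0]
grip_width: 55.4
time: 7.6
tool_pos: [439.8, 82.5, 37.7]
tcp_rot: [3.142, -0.0, 2.777]
contact_force: [0.8, -0.7, -0.8]
grip_width: 55.1
```

```bash
python3 -m handwheel '[[[0,0,0],[0,0,0]],[[0,0,0],[0,0,0]],[[0,0,0],[0,0,0]],[[0,0,0],[0,0,0]],[[0,0,0],[0,0,0]],[[0,0,0],[0,0,0]],[[0,0,20],[0,0,0]],[[0,0,50],[0,0,0]],[[0,0,50],[0,0,0]],[[0,0,50],[0,0,0]],[[0,0,0],[0,0,0]]]' 0
python3 - <<'E'
from h import *
c=capture("wrist"); cv2.imwrite("pics/w3b.png",c["img"][:,:,::-1]); find("wrist",["rice_cake_centre"],c)
E
python3 -m handwheel '[[[35,-11,0],[0,0,-0.1]],[[35,-11,0],[0,0,-0.1]],[[35,-11,0],[0,0,-0.1]],[[30,-9,0],[0,0,-0.1]],[[15,-5,0],[0,0,0]],[[0,0,0],[0,0,0]],[[0,0,0],[0,0,0]]]'
python3 - <<'E'
from h import *
c=capture("wrist"); save(c,"w4"); find("wrist",["cheese_centre","rice_cake_centre"],c)
print(get_obs()["tool_pos"], px(c,[642,45,18]))
h=cv2.cvtColor(c["img"],cv2.COLOR_RGB2HSV); m=((h[...,0]<6)|(h[...,0]>174))&(h[...,1]>170)&(h[...,2]>90)
n,l,s,ce=cv2.connectedComponentsWithStats(m.astype(np.uint8))
for i in range(1,n):
    if s[i][4]>300: print(s[i],ce[i], ray(c,s[i][0]+s[i][2]/2,s[i][1]+s[i][3]/2,9))
E
```

```text
time: 8.98
tool_pos: [441.7, 82.6, 211.3]
tcp_rot: [3.138, 0.008, 2.777]
contact_force: [0.8, -0.4, -0.2]
grip_width: 91.8
wrist rice_cake_centre 0.82 [441.  80.  33.] [318. 184.]
time: 9.95
tool_pos: [588.6, 35.8, 206.4]
tcp_rot: [-3.14, -0.002, 2.377]
contact_force: [0.2, 0.1, 0.1]
grip_width: 91.7
wrist cheese_centre 0.77 [640.  48.  16.] [362. 209.]
wrist rice_cake_centre 0.79 [444.  78.  34.] [241.  40.]
[589.11107009  35.79420879 207.66433338] [361.90509064 212.85379576]
[ 344  190   44   44 1244] [364.8818328  211.04662379] [647.43302744  47.60626331   9.        ]
[ 225  322   83   33 1375] [268.77090909 339.18618182] [ 686.37309328 -153.49711942    9.        ]
```

View pics/w4.png

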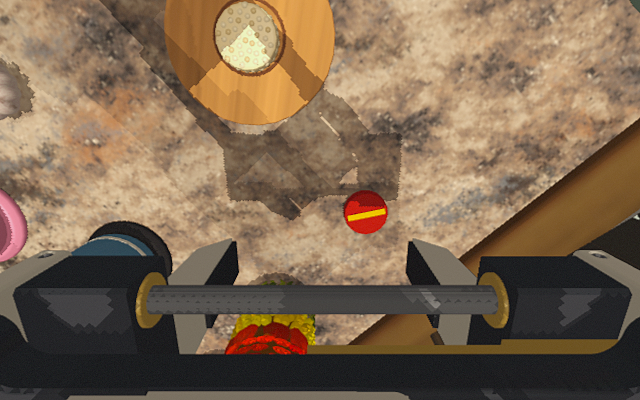

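The cheese is at (366,211) and the pickle jar is at the bottom. The rice cake at (250,37) sits inside the plate's ring. I'm going for the cheese with a small yaw for clearance.

```bash
python3 -m handwheel '[[[27,6,-20],[0,0,0.1]],[[26,6,-40],[0,0,0.1]],[[0,0,-45],[0,0,0]],[[0,0,-35],[0,0,0]],[[0,0,-22],[0,0,0]],[[0,0,-12],[0,0,0]],[[0,0,-6],[0,0,0]],[[0,0,0],[0,0,0]],[[0,0,0],[0,0,0]]]' 0
python3 -m handwheel '[[[0,0,-1],[0,0,0]],[[0,0,0],[0,0,0]],[[0,0,0],[0,0,0]],[[0,0,0],[0,0,0]],[[0,0,0],[0,0,0]],[[0,0,0],[0,0,0]],[[0,0,0],[0,0,0]]]' 1
python3 -m handwheel '[[[0,0,30],[0,0,0]],[[0,0,50],[0,0,0]],[[0,0,20],[0,0,0]],[[0,0,0],[0,0,0]],[[0,0,0],[0,0,0]]]'
python3 - <<'E'
from h import *
c=capture("wrist"); save(c,"w5"); o=get_obs(); print(o["tool_pos"],o["tcp_rot"],o["grip_width"])
h=cv2.cvtColor(c["img"],cv2.COLOR_RGB2HSV); m=(((h[...,0]<6)|(h[...,0]>174))&(h[...,1]>150)&(h[...,2]>70)).astype(np.uint8)
n,l,s,ce=cv2.connectedComponentsWithStats(m)
for i in range(1,n):
    if s[i][4]>300: print(s[i],ce[i])
find("wrist",["cheese_centre"],c)
E
```

```text
time: 11.22
tool_pos: [643.4, 47.5, 28.8]
tcp_rot: [3.141, 0.002, 2.577]
contact_force: [0.4, -0.8, -0.1]
grip_width: 91.6
time: 12.1
tool_pos: [642.8, 47.5, 26.7]
tcp_rot: [3.141, -0.0, 2.577]
contact_force: [0.0, -0.1, 0.0]
grip_width: 47.2
time: 12.72
tool_pos: [642.0, 47.5, 125.3]
tcp_rot: [-3.14, -0.002, 2.577]
contact_force: [-0.2, -0.2, -0.1]
grip_width: 47.0
[641.86221197  47.51084716 124.96211789] [-3.14017180e+00 -2.62628973e-03  2.57681252e+00] 47.19600217299214
[ 276  221   92   64 3912] [321.80086912 251.9343047 ]
wrist cheese_centre 0.96 [637.  54. 114.] [325. 253.]
wrist cheese_centre 0.56 [ 631. -108.   92.] [108. 352.]
```

View pics/w5.png

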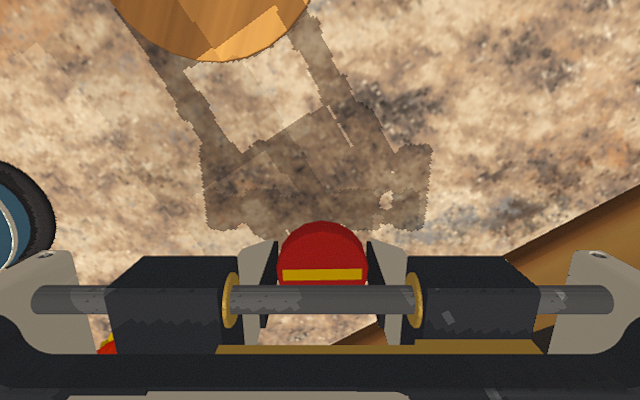

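The cheese is held, with its top face around (322,265). I'll stop short of the plate for a look at the rice cake before the final placement.

```bash
python3 -m handwheel '[[[-35,6,0],[0,0,0]],[[-45,8,0],[0,0,0]],[[-40,7,0],[0,0,0]],[[-20,4,0],[0,0,0]],[[0,0,0],[0,0,0]],[[0,0,0],[0,0,0]],[[0,0,0],[0,0,0]]]'
python3 - <<'E'
from h import *
c=capture("wrist"); save(c,"w6"); o=get_obs(); t=o["tool_pos"]; print(t)
print("cheese off",(ray(c,322,265,t[2]-8.7)-t).round(1))
print("pred",[px(c,p).round(1).tolist() for p in([440,84,30],[441,84,12])])
find("wrist",["rice_cake_centre","plate_middle"],c)
E
```

```text
time: 13.7
tool_pos: [503.6, 72.2, 126.5]
tcp_rot: [3.141, 0.0, 2.576]
contact_force: [-0.1, 0.4, -0.7]
grip_width: 47.3
[503.49175636  72.25696833 126.4334167 ]
cheese off [-0.8  1.9 -8.7]
pred [[286.3, 132.1], [289.5, 131.2]]
wrist rice_cake_centre 0.61 [441.  81.  30.] [283. 135.]
wrist plate_middle 0.72 [430.  91.  14.] [289. 114.]
```

View pics/w6.png

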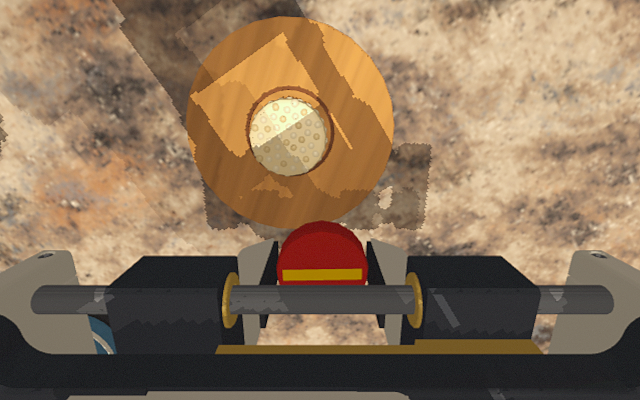

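The rice cake's top is at about (288,136). The cheese's centre strip is at (322,275), and the dark crescent at its upper edge is the side face. That puts the TCP target at about (439.5,84.5).

```bash
python3 -m handwheel '[[[-30,6,0],[0,0,0]],[[-24,4,0],[0,0,0]],[[-10,2,-15],[0,0,0]],[[0,0,-25],[0,0,0]],[[0,0,-15],[0,0,0]],[[0,0,-8],[0,0,0]],[[0,0,-4],[0,0,0]],[[0,0,0],[0,0,0]],[[0,0,0],[0,0,0]]]'
python3 -m handwheel '[[[0,0,-2],[0,0,0]],[[0,0,-1],[0,0,0]],[[0,0,0],[0,0,0]],[[0,0,0],[0,0,0]]]'
```

```text
time: 14.98
tool_pos: [439.1, 84.5, 60.2]
tcp_rot: [3.141, 0.001, 2.577]
contact_force: [-0.4, -0.3, -1.0]
grip_width: 47.1
time: 15.48
tool_pos: [438.8, 84.5, 56.7]
tcp_rot: [3.142, -0.0, 2.577]
contact_force: [-0.1, -0.1, -0.6]
grip_width: 46.9
```

```bash
python3 -m handwheel '[[[0,0,0],[0,0,0]],[[0,0,0],[0,0,0]],[[0,0,0],[0,0,0]],[[0,0,0],[0,0,0]],[[0,0,0],[0,0,0]],[[0,0,0],[0,0,0]],[[0,0,20],[0,0,0]],[[0,0,50],[0,0,0]],[[0,0,60],[0,0,0]],[[0,0,30],[0,0,0]],[[0,0,0],[0,0,0]],[[0,0,0],[0,0,0]]]' 0
python3 -m handwheel '[[[35,-15,0],[0,0,0]],[[25,-15,0],[0,0,0]],[[0,0,0],[0,0,0]],[[0,0,0],[0,0,0]]]'
python3 - <<'E'
from h import *
c=capture("wrist"); q=px(c,[443,83.5,48]);print(q); u,v=q.astype(int)
save(c,"w7",(max(u-80,0),max(v-70,0),u+80,v+70),4)
find("wrist",["rice_cake_centre","cheese_centre"],c); print(get_obs()["tool_pos"])
for n,P in(("cheese top",[443,83.5,48]),("rice top",[443,83.5,30])):
  p=px(c,P); print(n,(p-[max(u-80,0),max(v-70,0)])*4)
E
```

```text
time: 16.98
tool_pos: [438.2, 84.5, 215.8]
tcp_rot: [-3.141, -0.001, 2.577]
contact_force: [-0.1, -0.8, 0.2]
grip_width: 91.5
time: 17.48
tool_pos: [497.6, 54.7, 215.3]
tcp_rot: [-3.14, -0.003, 2.577]
contact_force: [-1.2, -0.0, 0.8]
grip_width: 91.2
[315.50407197 124.2548483 ]
wrist rice_cake_centre 0.72 [449.  73.  32.] [310. 135.]
wrist cheese_centre 0.83 [441.  82.  49.] [312. 123.]
[497.95803277  54.94114057 216.42438498]
cheese top [322.01628788 281.01939319]
rice top [323.47493761 276.49409374]
```

View pics/w7.png

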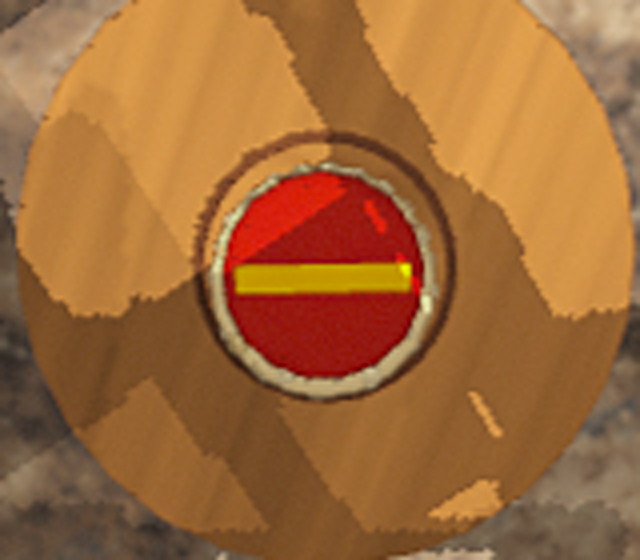

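The cheese at (322,276) is centred on the rice cake at (324,280), within about 2 mm. I'm going to the nearer jar, with yaw turning −2.24 rad so joint 6 sits mid-range.

```bash
python3 -m handwheel '[[[0,-18,3],[0,0,-0.187]],[[0,-18,3],[0,0,-0.187]],[[0,-18,3],[0,0,-0.187]],[[0,-18,3],[0,0,-0.187]],[[0,-18,3],[0,0,-0.187]],[[0,-18,3],[0,0,-0.187]],[[0,-18,3],[0,0,-0.187]],[[0,-18,3],[0,0,-0.187]],[[0,-18,3],[0,0,-0.187]],[[0,-18,3],[0,0,-0.187]],[[0,-18,3],[0,0,-0.187]],[[0,0,3],[0,0,-0.187]]]'
python3 -m handwheel '[[[0,0,0],[0,0,0]],[[0,0,0],[0,0,0]]]'
python3 - <<'E'
from h import *
c=capture("wrist"); save(c,"w8"); o=get_obs(); print(o["tool_pos"],o["tcp_rot"],o["joint_positions"].round(2))
find("wrist",["cap_a_wing","jar_a"],c); print(px(c,[493,-195,127]), px(c,[493,-195,111]))
c=capture("top"); print(ray(c,319.2,194.2,111),np.array(get_obs()["moment"]))
E
```

```text
time: 19.12
tool_pos: [498.4, -144.1, 252.9]
tcp_rot: [3.141, 0.0, 0.326]
contact_force: [-0.1, -0.1, 0.1]
grip_width: 91.7
time: 19.38
tool_pos: [498.6, -143.0, 252.7]
tcp_rot: [-3.142, 0.0, 0.337]
contact_force: [0.1, 0.6, 0.3]
grip_width: 91.4
[ 498.64135473 -143.05490437  252.68506106] [-3.14152080e+00  1.12149010e-04  3.36392724e-01] [-0.43  0.33  1.53 -0.    1.28  0.81]
wrist cap_a_wing 0.65 [ 506. -193.  111.] [377. 206.]
wrist cap_a_wing 0.42 [ 534. -160.   22.] [347. 152.]
wrist jar_a 0.86 [ 379. -261.   90.] [388. 323.]
wrist jar_a 0.82 [ 521. -342.   69.] [506. 226.]
wrist jar_a 0.61 [ 531. -162.   21.] [348. 154.]
wrist jar_a 0.55 [ 636. -367.   56.] [576. 129.]
[376.83509573 226.16894981] [374.00271168 219.80313047]
[ 497.6716496  -196.27324298  111.        ] [-0.07445651  0.11940418  0.05450964]
```

View pics/w8.png

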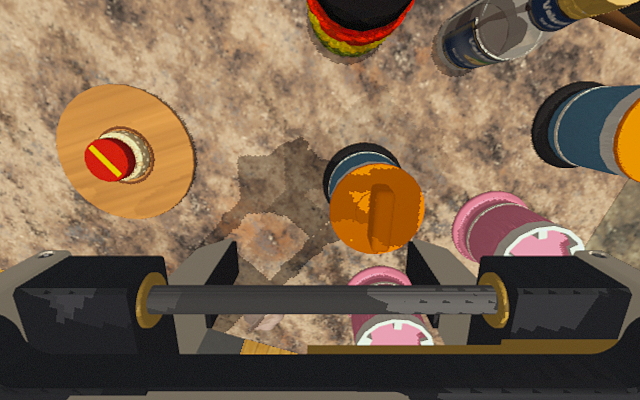

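The flange's centre is near (377,208) and its bar is vertical in the picture, so the jaws are aligned across it. I'm moving above and looking again before descending.

```bash
python3 -m handwheel '[[[2,-26,0],[0,0,0]],[[2,-25,-20],[0,0,0]],[[0,0,-30],[0,0,0]],[[0,0,-20],[0,0,0]],[[0,0,0],[0,0,0]],[[0,0,0],[0,0,0]],[[0,0,0],[0,0,0]]]'
python3 - <<'E'
from h import *
c=capture("wrist"); save(c,"w9",(160,100,480,340),2); t=get_obs()["tool_pos"]; print(t)
h=cv2.cvtColor(c["img"],cv2.COLOR_RGB2HSV)
print([px(c,[x,y,z]).round(0).tolist() for x,y,z in[(502,-194.5,111),(502,-194.5,143)]])
for P in [(502,-194.5)]:
  print("flange rim pred",[px(c,[P[0]+44*np.cos(a),P[1]+44*np.sin(a),111]).round(0).tolist() for a in .337+np.arange(0,6.3,np.pi/2)])
  print("bar ends top pred",[px(c,[P[0]+s*27*np.cos(.337),P[1]+s*27*np.sin(.337),143]).round(0).tolist() for s in(-1,1)])
E
```

```text
time: 20.45
tool_pos: [503.3, -194.7, 183.9]
tcp_rot: [3.14, -0.001, 0.333]
contact_force: [-0.0, 1.1, -0.5]
grip_width: 91.7
[ 503.23211377 -194.6658138   183.75277815]
[[322.0, 226.0], [322.0, 245.0]]
flange rim pred [[322.0, 163.0], [259.0, 226.0], [322.0, 281.0], [385.0, 225.0], [322.0, 163.0]]
bar ends top pred [[322.0, 285.0], [322.0, 202.0]]
```

View pics/w9.png

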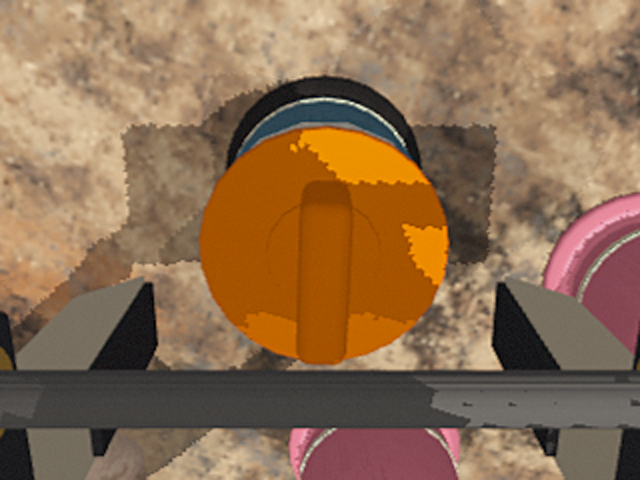

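The flange spans columns 260–384 with its top at row 163. That agrees with the predicted (502,−194.5) to within 1 mm, so I'm descending to grip the bar.

```bash
python3 -m handwheel '[[[-1,0,-20],[0,0,0]],[[0,0,-15],[0,0,0]],[[0,0,-8],[0,0,0]],[[0,0,-4],[0,0,0]],[[0,0,0],[0,0,0]],[[0,0,0],[0,0,0]],[[0,0,0],[0,0,0]]]'
python3 -m handwheel '[[[0,0,0],[0,0,0]],[[0,0,0],[0,0,0]],[[0,0,0],[0,0,0]],[[0,0,0],[0,0,0]],[[0,0,0],[0,0,0]],[[0,0,0],[0,0,0]],[[0,0,0],[0,0,0]],[[0,0,0],[0,0,0]]]' 1
python3 - <<'E'
from h import *
o=get_obs(); print(o["tool_pos"],o["tcp_rot"],o["moment"].round(3),o["contact_force"].round(1),o["grip_width"])
E
```

```text
time: 21.38
tool_pos: [502.0, -194.6, 136.1]
tcp_rot: [3.141, -0.001, 0.333]
contact_force: [-0.2, 0.7, 0.2]
grip_width: 91.3
time: 22.38
tool_pos: [501.8, -194.5, 135.7]
tcp_rot: [3.141, 0.0, 0.333]
contact_force: [0.2, -0.4, 0.8]
grip_width: 16.2
[ 501.79819695 -194.51966688  135.74233433] [3.14147233e+00 8.38542979e-07 3.32817314e-01] [-0.068  0.192 -0.029] [ 0.2 -0.4  0.8] 16.173642512822337
```

```bash
cat > s.py <<'E'
from h import *
o=get_obs(); print(o["tool_pos"].round(1),"yaw",round(float(o["tcp_rot"][2]),3),"M",o["moment"].round(3),"F",o["contact_force"].round(1),"g",round(o["grip_width"],1),"j6",o["joint_positions"][5].round(2),"tau6",o["tau"][5].round(2))
E
python3 -m handwheel '[[[0,0,0],[0,0,0.03]],[[0,0,0],[0,0,0.03]],[[0,0,0],[0,0,0.03]],[[0,0,0],[0,0,0.03]],[[0,0,0],[0,0,0]]]'; python3 s.py
python3 -m handwheel '[[[0,0,0],[0,0,0.03]],[[0,0,0],[0,0,0.03]],[[0,0,0],[0,0,0]]]'; python3 s.py
```

```text
time: 23.0
tool_pos: [501.8, -194.5, 135.8]
tcp_rot: [3.142, -0.0, 0.453]
contact_force: [-0.3, 0.2, -0.1]
grip_width: 15.9
[ 501.8 -194.5  135.8] yaw 0.453 M [-0.058  0.206 -0.334] F [-0.3  0.2 -0.1] g 15.9 j6 0.61 tau6 -0.46
time: 23.38
tool_pos: [501.7, -194.5, 135.7]
tcp_rot: [-3.142, 0.0, 0.513]
contact_force: [-1.3, -0.1, 1.0]
grip_width: 15.9
[ 501.7 -194.5  135.7] yaw 0.513 M [ 0.022  0.252 -0.463] F [-1.3 -0.1  1. ] g 15.9 j6 0.55 tau6 -0.68
```

```bash
python3 -m handwheel '[[[0,0,0],[0,0,0.03]],[[0,0,0],[0,0,0.02]],[[0,0,0],[0,0,0]]]'; python3 s.py;python3 s.py
python3 -m handwheel '[[[0,0,0],[0,0,0.03]],[[0,0,0],[0,0,0.02]],[[0,0,0],[0,0,0]]]'; python3 s.py
```

```text
time: 23.75
tool_pos: [501.7, -194.5, 135.7]
tcp_rot: [-3.142, 0.0, 0.563]
contact_force: [-0.8, 0.6, 0.6]
grip_width: 15.8
[ 501.7 -194.5  135.7] yaw 0.563 M [ 0.04  0.4  -0.65] F [-0.8  0.6  0.6] g 15.8 j6 0.5 tau6 -0.8
[ 501.7 -194.5  135.7] yaw 0.563 M [ 0.04  0.4  -0.65] F [-0.8  0.6  0.6] g 15.8 j6 0.5 tau6 -0.8
time: 24.12
tool_pos: [501.7, -194.4, 135.7]
tcp_rot: [-3.141, -0.0, 0.613]
contact_force: [-1.3, 1.6, 1.9]
grip_width: 16.2
[ 501.7 -194.4  135.7] yaw 0.613 M [ 0.066  0.371 -0.812] F [-1.3  1.6  1.9] g 16.2 j6 0.45 tau6 -0.95
```

Resistance rises steadily with angle (−0.33, −0.46, −0.65, −0.81 Nm), so counter-clockwise is the tightening stop. I'm reversing to clockwise.

```bash
python3 -m handwheel '[[[0,0,0],[0,0,-0.05]],[[0,0,0],[0,0,-0.08]],[[0,0,0],[0,0,-0.08]],[[0,0,0],[0,0,-0.07]],[[0,0,0],[0,0,0]]]'; python3 s.py
python3 -m handwheel '[[[0,0,0],[0,0,-0.05]],[[0,0,0],[0,0,-0.05]],[[0,0,0],[0,0,-0.05]],[[0,0,0],[0,0,-0.05]],[[0,0,0],[0,0,0]]]'; python3 s.py
```

```text
time: 24.75
tool_pos: [502.0, -194.6, 135.8]
tcp_rot: [3.141, -0.0, 0.335]
contact_force: [-0.3, -0.6, 0.7]
grip_width: 15.7
[ 502.  -194.6  135.8] yaw 0.335 M [-0.074  0.166 -0.006] F [-0.3 -0.6  0.7] g 15.7 j6 0.72 tau6 0.39
time: 25.38
tool_pos: [501.9, -194.6, 135.8]
tcp_rot: [3.141, -0.0, 0.135]
contact_force: [0.2, -0.2, 0.5]
grip_width: 15.9
[ 501.9 -194.6  135.8] yaw 0.135 M [-0.018  0.229 -0.006] F [ 0.2 -0.2  0.5] g 15.9 j6 0.92 tau6 0.27
```

Clockwise is free: there is no moment after 0.2 rad. I'm continuing to about 1.0 rad from closed, with a check on the way.

```bash
python3 -m handwheel '[[[0,0,0],[0,0,-0.08]],[[0,0,0],[0,0,-0.08]],[[0,0,0],[0,0,-0.08]],[[0,0,0],[0,0,-0.08]],[[0,0,0],[0,0,0]]]'; python3 s.py
python3 -m handwheel '[[[0,0,0],[0,0,-0.08]],[[0,0,0],[0,0,-0.08]],[[0,0,0],[0,0,-0.08]],[[0,0,0],[0,0,-0.08]],[[0,0,0],[0,0,-0.06]],[[0,0,0],[0,0,-0.06]],[[0,0,0],[0,0,-0.05]],[[0,0,0],[0,0,0]]]'; python3 s.py
```

```text
time: 26.0
tool_pos: [501.9, -194.6, 135.7]
tcp_rot: [3.141, -0.0, -0.185]
contact_force: [-0.3, -0.1, 0.4]
grip_width: 15.8
[ 501.9 -194.6  135.7] yaw -0.185 M [-0.053  0.206 -0.049] F [-0.3 -0.1  0.4] g 15.8 j6 1.24 tau6 0.44
time: 27.0
tool_pos: [501.9, -194.6, 135.7]
tcp_rot: [3.142, -0.0, -0.674]
contact_force: [0.4, -0.2, 0.5]
grip_width: 15.7
[ 501.9 -194.6  135.7] yaw -0.674 M [0.093 0.184 0.036] F [ 0.4 -0.2  0.5] g 15.7 j6 1.73 tau6 0.26
```

```bash
python3 -m handwheel '[[[0,0,2],[0,0,0]],[[0,0,2],[0,0,0]],[[0,0,2],[0,0,0]],[[0,0,0],[0,0,0]]]'; python3 s.py
```

```text
time: 27.5
tool_pos: [501.9, -194.6, 142.0]
tcp_rot: [3.142, -0.0, -0.677]
contact_force: [-0.4, 0.1, -0.8]
grip_width: 15.9
[ 501.9 -194.6  142. ] yaw -0.677 M [-0.029  0.115  0.01 ] F [-0.4  0.1 -0.8] g 15.9 j6 1.74 tau6 -0.0
```

The cap is past its 2 mm of play and the only force is about its own weight, so it's free. I'm lifting it straight up by about 100 mm in total.

```bash
python3 -m handwheel '[[[0,0,6],[0,0,0]],[[0,0,12],[0,0,0]],[[0,0,18],[0,0,0]],[[0,0,22],[0,0,0]],[[0,0,20],[0,0,0]],[[0,0,12],[0,0,0]],[[0,0,5],[0,0,0]],[[0,0,0],[0,0,0]],[[0,0,0],[0,0,0]],[[0,0,0],[0,0,0]],[[0,0,0],[0,0,0]],[[0,0,0],[0,0,0]]]'
python3 s.py
python3 - <<'E'
from h import *
c=capture("side"); a=cv2.resize(c["img"][130:350,220:440],None,fx=1.8,fy=1.8); find("side",["cheese_centre"],c)
c=capture("wrist"); b=cv2.resize(c["img"],None,fx=.62,fy=.62)
H=max(a.shape[0],b.shape[0]); p=lambda i:np.vstack([i,np.zeros((H-i.shape[0],i.shape[1],3),np.uint8)])
cv2.imwrite("pics/end.png",np.hstack([p(a),p(b)])[:,:,::-1])
find("wrist",["cap_a_wing"],c)
E
```

```text
time: 29.0
tool_pos: [501.8, -194.5, 236.6]
tcp_rot: [3.141, 0.0, -0.677]
contact_force: [-0.9, -0.6, -1.5]
grip_width: 15.9
[ 501.8 -194.5  236.6] yaw -0.677 M [0.025 0.191 0.049] F [-0.9 -0.6 -1.5] g 15.9 j6 1.74 tau6 0.0
side cheese_centre 0.59 [443.  85.  53.] [324. 302.]
wrist cap_a_wing 0.6 [469.  84.  31.] [169. 333.]
```

The picture limit is reached, so I'm doing a numeric colour check of the held cap and the far cap, then handing in.

Run:
```python
from h import *
o=get_obs(); t=o["tool_pos"]
for n in("wrist","side"):
    c=capture(n); h=cv2.cvtColor(c["img"],cv2.COLOR_RGB2HSV)
    m=((h[...,0]>9)&(h[...,0]<22)&(h[...,1]>215)&(h[...,2]>90)).astype(np.uint8)
    k,l,s,ce=cv2.connectedComponentsWithStats(m)
    print(n,"pred lifted flange",px(c,[t[0],t[1],t[2]-25]).round(),"closed flange",px(c,[502,-194.5,111]).round())
    for i in range(1,k):
        if s[i][4]>150: print(s[i],ce[i].round())
```

```text
wrist pred lifted flange [324. 253.] closed flange [323. 200.]
[ 244  177  157  108 9956] [322. 224.]
[304 315  37  18 547] [322. 323.]
side pred lifted flange [326. 190.] closed flange [325. 212.]
[570   8  40  86 808] [594.  45.]
[497 101  23  57 430] [511. 129.]
[ 526  105   39   71 1160] [543. 145.]
[313 183  27  19 326] [327. 193.]
```

```bash
python3 -c "
from plant import bot
bot.close_job()"; python3 s.py
```

```text
the job is handed in; nothing more can be done
the job is handed in; nothing more can be done
```

The job is handed in at about 29 s of the 72 s allowed, and no verdict was reported.

**Snack:** The rice cake is on the plate, 2–3 mm from its middle. The cheese is on top, centred to about 2 mm in the close-up, and both are released. After the lift, the side camera again found the cheese at (443, 85) mm.

**Jar:** On the nearer jar (seat at x ≈ 502 mm), counter-clockwise built up resistance to 0.8 Nm, so I reversed. Clockwise ran free for about 1.0 rad and the cap lifted off at about its own weight.

**At hand-in:** The cap was held still and level about 100 mm above its closed height, with the grip at 15.9 mm on the 16 mm bar. Orange patches in the wrist and side images lie close to where the lifted cap should be.

**Not confirmed:**
- **Final picture:** the 12-picture limit was reached, so I checked the end state only by numbers.
- **Cap detection:** the network's last wrist-camera guess for the cap (469, 84, 31, score 0.6) was wrong. It landed on the plate area, so I ignored it.
- **Farther cap:** it did not show up in the last colour check. I never went near it, and no contact was felt.

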